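# Slide a bar to the stop of a drilling jig and snap the clamp shut

## Robot

A 6-joint arm with a two-finger parallel gripper is mounted at the origin on the work surface. World frame = base frame: x ahead of the robot, y to its left, z up, the work surface at z = 0. Lengths are in mm, angles in rad, forces in N, time in s.
With the tool pointing down it reaches from about 275 to 750 mm from the base axis. Payload 10.2 kg.
Tool frame: the origin (TCP) lies at the very end of the fingers, on their centre line; the grasp point (between the pads) lies 19 mm behind it (env.grip_point_offset is the distance from the TCP to the grasp point, in mm); z points along the fingers, y is the direction in which the jaws open and shut (so a half turn about z gives the same grasp; the last joint's range is limited). The gripper opens to 88 mm and grips with 3 to 60 N. Pads are 18 mm wide; open, the fingers measure 123 mm over their backs; the gripper's body (75 mm by 187 mm) begins 45 mm behind the grasp point.
Start: joints at [-1.474, 0.313, 1.498, -0, 1.331, -0.223], TCP at [165.035, -498.392, 218.22] pointing down, gripper open.
Joint ranges: [-2.94, 2.94], [-0.97, 2.17], [0.19, 2.56], [-1.23, 4.37], [0.02, 3.11], [-2.88, 2.88]. Speed limits (rad/s): [2.39, 2.39, 3.01, 3.14, 3.14, 3.14].

## Interface

Orientations are given as a unit quaternion [x, y, z, w].
In Python, from station import status, viewer, hand_in, env gives the robot as it stands. The module is installed in compiled form; this text tells all that it offers.
- The arm moves only by the shell command python3 -m crank 'ROWS' [FORCE]. ROWS is JSON, a list of rows, each a list of 3 entries, a list of its own where there are three numbers: the closure, from -1 (fully open) to 1 (shut), so that 0 is half open, then the shift along the tool's x, y, z in m, then the turn about the tool's z in degrees. In form: [[gripper, [x, y, z], turn], ...]. A call has exactly 10 rows; each row is the pose to reach, as a shift and turn from the pose measured when the call began, along the tool's axes at that moment; what a row does not reach only later rows make up. A row lasts 1/8 s, in which the tool goes at most 62.5 mm and 10.7 degrees, less where a joint would pass 70% of its speed; a pose out of reach is approached as far as the arm can. A call with a gripper value outside its range is refused whole. The fingers move at their own pace and stop on an object; FORCE is the grip in N (left out, the last holds). Time passes only in rows, so rows that repeat a pose let the fingers close, or fill a call up. It gives the time, the measured TCP pose, the force and the opening at its end, in the units of the state.
- status.get_state(): the state, without advancing time (a new reading comes with each control period).
- viewer.get_image(name): name is "side" or "top"; returns a dict with "frame" (420x560x3 uint8, red, green, blue), "mtx" (3x3 intrinsics, pixels), "R" (3x3) and "t" (3): a world point X has camera coordinates R X + t. Camera axes: x right, y down, z forward; pixel columns grow to the right and rows downward; lengths in mm; the calibration is good to about 2 mm. A picture is of the moment at which its call begins. There is no depth.
- hand_in(): hands the job in, once; it reports no verdict.
The state is a dict: "time": time; "joint_pos": joint angles; "qd": joint speeds; "tau": joint torques, N m; "ee_pos": TCP position; "tcp_rot": TCP orientation; "wrist_force": force on the tool from outside, world axes, zero at the start; "ft_torque": the same for the moment, N m; "width": opening from 0.0 (shut) to 1.0 (fully open).
Only numpy, scipy, OpenCV 4.12 (cv2) and the standard library are available. Lean on these libraries where they do the work, as an engineer would, in place of code of your own. Each camera call takes 0.05 s, during which the arm holds its last target. There are 200 camera calls.

## Task

A round aluminium bar lies short of its place in the V-groove of the drilling jig. Push it gently along the groove, without lifting it out or ramming it, until its end is fully home against the steel stop; then flip the jig's clamp lever over its high point so that it snaps down and holds the bar. Leave the other things on the table alone.

Things in the scene. Friction and masses are not known exactly. Their poses are not given: they have to be found in the camera images.
- jig: drilling jig bolted to the table: dark steel base 345 x 110 x 12 mm with a grey cast-iron V-block 84 mm wide, top at 42 mm, straight 90-degree V-groove (bottom of V at 20 mm, 44 mm wide at top). Origin: on the table under the groove's centre line; x runs along the groove to the stop, z up. V-block spans x -170 to +80 mm; stop face at x +80 mm
- stop: steel stop plate closing the end of the groove, 12 mm thick, 60 mm wide, top 64 mm above the table; rigid. Origin: on the table in the plane of the stop face that the bar must touch.
- stop_face (a point): point on the stop face at the height of the axis of a bar lying in the groove (48 mm above the table); jig x = +80 mm
- bar: plain round aluminium bar lying in the V-groove, 40 mm diameter, 150 mm long, about 0.35 to 0.7 kg. Origin: its centre (48 mm above the table when it lies in the groove, so its top is at 68 mm). Its x axis is its long axis, towards the stop. It starts 42 to 80 mm short of the stop and needs roughly 2 to 7 N to slide.
- bar_front (a point): centre of the bar's end face nearest the stop
- bar_rear (a point): centre of the bar's other end face, the one to push on; about the upper half of this face stands clear above the V-block
- lever (a joint): clamp lever angle (rad): 0 leaning 0.7 rad back from upright, away from the bar; 0.7 upright; grows as it swings over towards the bar; 2.27 level, pad pressing on the bar (shut); 2.45 if no bar is there. Starts open at 0 to 0.1. A spring resists closing (most near 1.2 rad, 4 to 6 N at the grip) up to the high point at 1.7; beyond, it snaps shut by itself, pressing with about 10 N
- lever_hinge (a point): the lever's level hinge axis, across the groove: at jig x = +115 mm, y = 0, 95 mm above the table, between two grey cheeks behind the stop (x 94 to 140 mm, y -24 to +24 mm, 110 mm tall)
- lever_grip (a point): point on the axis of the lever's black round hand grip, 150 mm from the hinge. The grip is 22 mm thick and spans 88 to 173 mm from the hinge; the rest is a flat steel bar 22 mm wide (along the hinge), 12 mm thick, with a rubber pad that meets the bar 35 mm from the stop
- square_bar: bystander: square steel bar 30 x 30 x 120 mm lying beside the jig. Origin: centre of its underside
- wrench: bystander: open spanner lying on the robot's side of the jig. Origin: under its middle
- jar: bystander: clear jar 70 mm across, 85 mm tall. Origin: centre of its underside
- mug: bystander: white mug 80 mm across, 90 mm tall. Origin: centre of its underside
- hammer: bystander: hammer lying on the table. Origin: under its middle
- screwdriver: bystander: screwdriver lying on the table. Origin: under its middle
- wood_block: bystander: wooden block 90 x 60 x 40 mm. Origin: centre of its underside
Mind the look-alikes: they are no part of the job. Leave any brown or orange look-alike of the bar alone.

How it is judged:
By the outcome, as a careful person would: the job done as asked, in the order asked, and still so for the second after the job is handed in, with the robot touching nothing.
It also fails if it takes over 56 s, if anything falls off the work surface, if the arm or the gripper's body presses on something with over 40 N, if the wrist force passes 120 N, or if a joint passes its speed limit or range.

## Working session

There is one attempt and no reset: what is moved stays moved. The work goes in short steps, Python scripts to look and compute and a shell command to move; the robot and the scene stay as the last step left them, time stands still between calls to the robot, and variables do not carry over. Pictures are saved under pics/ and viewed, about 8 in all and at most 12, crops included, and the job is handed in when it is done.

```bash
mkdir -p pics; cat > h.py <<'E'
import numpy as np, cv2
from station import status, viewer, hand_in, env
def snap(n,f,crop=None,k=1):
    d=viewer.get_image(n); im=d["frame"][:,:,::-1].copy()
    if crop: x0,y0,x1,y1=crop; im=im[y0:y1,x0:x1]
    im=cv2.resize(im,None,fx=k,fy=k,interpolation=cv2.INTER_CUBIC); cv2.imwrite("pics/"+f,im); return d
def P(d): return np.array(d["mtx"])@np.c_[np.array(d["R"]),np.array(d["t"])]
def tri(Pa,a,Pb,b):
    X=cv2.triangulatePoints(Pa,Pb,np.float64(a).reshape(2,1),np.float64(b).reshape(2,1)); return (X[:3]/X[3]).ravel()
def onz(P,uv,z):
    H=np.c_[P[:,0],P[:,1],P[:,2]*z+P[:,3]]; v=np.linalg.solve(H,[uv[0],uv[1],1]); return v[:2]/v[2]
def proj(P,X): v=P@np.r_[X,1]; return v[:2]/v[2]
E
python3 - <<'E'
from h import *
for n in("top","side"):
    d=snap(n,n+"0.png",k=1.42); np.save(n+"P.npy",P(d)); print(P(d))
s=status.get_state(); print(s)
E
```

```text
[[ 6.98798715e+00 -4.45863588e+02 -2.89679282e+02  4.29694480e+05]
 [-4.33980703e+02  1.48617611e+01 -2.38859370e+02  5.29192602e+05]
 [ 6.72955159e-02  1.11789477e-02 -9.97670459e-01  1.48362312e+03]]
[[-4.23537978e+02 -3.37191652e+02 -2.03855169e+02  5.93299624e+05]
 [-7.47898141e+01  2.19440603e+02 -4.96260089e+02  3.76931658e+05]
 [ 2.04916182e-01 -6.42920682e-01 -7.38012435e-01  1.26436798e+03]]
{'time': 0.1, 'joint_pos': array([-1.47440108e+00,  3.13381724e-01,  1.49833651e+00, -1.79901150e-06,
        1.33102134e+00, -2.23410110e-01]), 'qd': array([ 0.00194399, -0.00041836, -0.00187273,  0.00020946, -0.00323931,
        0.00011386]), 'tau': array([ 2.36420507e-03, -4.02816546e+01, -2.52636302e+01,  6.95998105e-02,
        3.42868420e-02, -4.60901060e-05]), 'ee_pos': array([ 165.00961867, -498.14046397,  217.73388492]), 'tcp_rot': array([ 9.87242587e-01,  1.59222313e-01,  3.55225614e-05, -5.72358672e-04]), 'wrist_force': array([1.00019392, 0.41400226, 0.06536832]), 'ft_torque': array([-0.00866076,  0.0067639 , -0.03215617]), 'width': 0.9981637775116254}
```

View pics/top0.png

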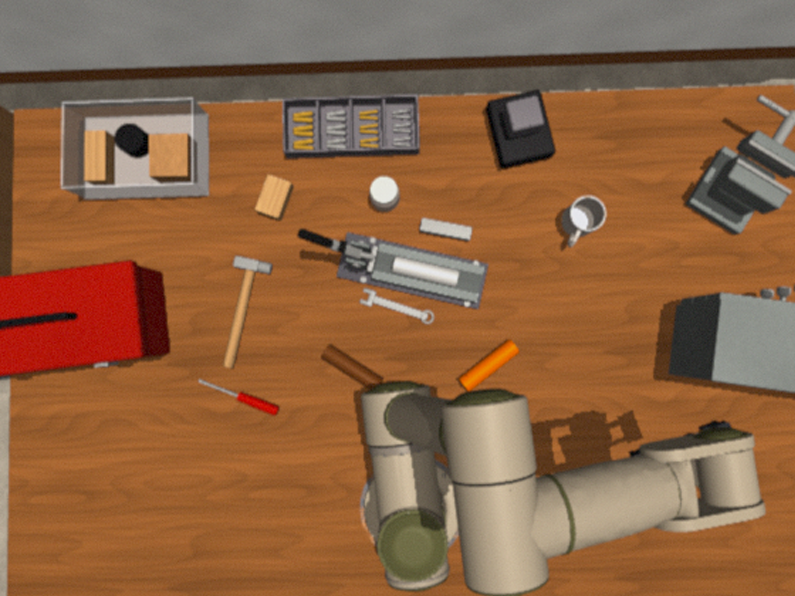

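View pics/side0.png

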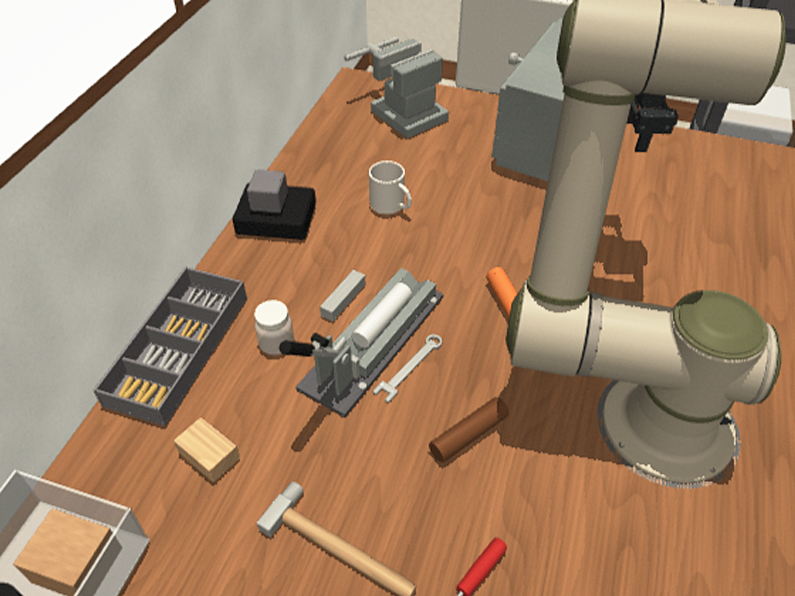

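The overview shows three candidates for the bar: the silver bar in the jig (top 425,270; side 383,315), a brown one (352,366) and an orange one (489,365). The silver bar in the groove fits the description. The lever leans back to the upper left at (318,237). Next I take enlarged crops.

```bash
python3 - <<'E'
from h import *
snap("top","top1.png",(200,150,350,225),5.3)
snap("side","side1.png",(190,180,320,295),5.2)
E
```

```text
(no output)
```

View pics/top1.png

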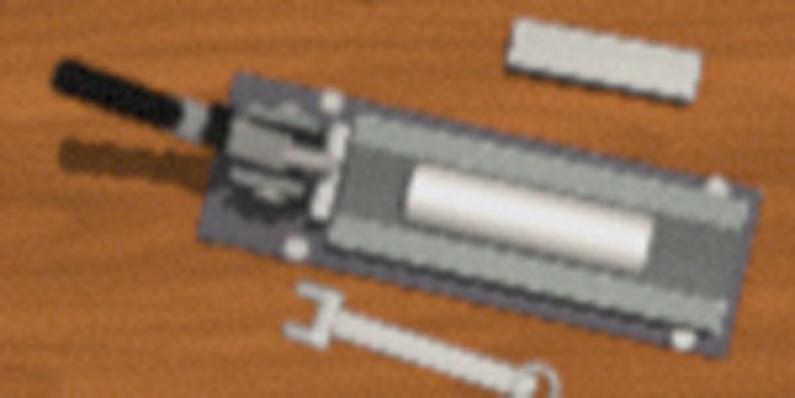

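View pics/side1.png

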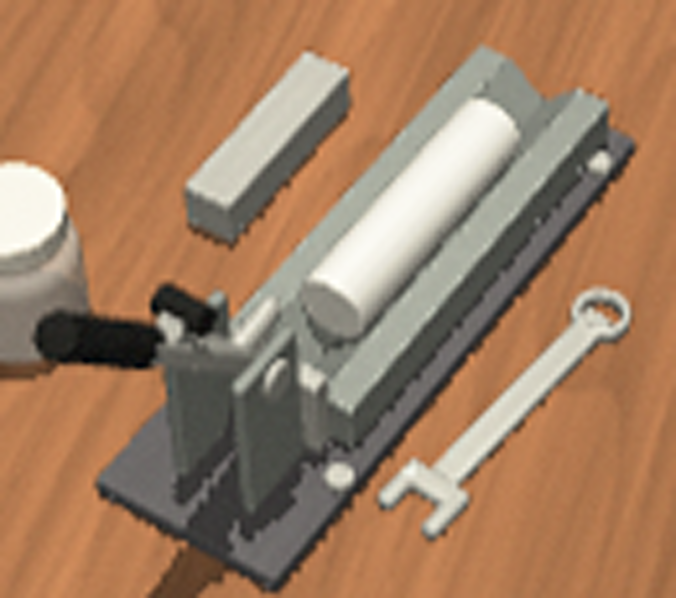

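```bash
cat > fit.py <<'E'
from h import *
from scipy.optimize import least_squares
Pt,Ps=np.load("topP.npy"),np.load("sideP.npy")
T=lambda u,v:np.array([200+u/5.3,150+v/5.3]); S=lambda u,v:np.array([190+u/5.2,180+v/5.2])
# (view,px,jig xyz, base-flag)
O=[(Pt,T(752,200),(-170,-42,42),0),(Pt,T(722,330),(-170,42,42),0),(Pt,T(357,113),(80,-42,42),0),(Pt,T(332,247),(80,42,42),0),
(Ps,S(607,100),(-170,42,42),0),(Ps,S(485,46),(-170,-42,42),0),(Ps,S(345,402),(80,42,42),0),
(Pt,T(237,73),(172.5,-55,12),1),(Pt,T(197,238),(172.5,55,12),1),(Pt,T(760,187),(-172.5,-55,12),1),(Pt,T(727,353),(-172.5,55,12),1),
(Ps,S(98,486),(172.5,-55,12),1),(Ps,S(272,580),(172.5,55,12),1),(Ps,S(634,147),(-172.5,55,12),1)]
def W(p,q):
    c,s=np.cos(p[2]),np.sin(p[2]); return np.array([p[0]+c*q[0]-s*q[1],p[1]+s*q[0]+c*q[1],q[2]+p[4] if len(p)>4 else q[2]])
def res(p): return np.concatenate([proj(Pq,W(p,np.array(q,float)+[p[3]*f,0,0]))-uv for Pq,uv,q,f in O])
r=least_squares(res,[500,50,1.5,0,0],loss="soft_l1")
J=r.x
if __name__=="__main__":
    print(J,np.degrees(J[2])); print(res(J).reshape(-1,2).round(1).tolist())
    c,s=np.cos(J[2]),np.sin(J[2]); inv=lambda X:np.array([c*(X[0]-J[0])+s*(X[1]-J[1]),-s*(X[0]-J[0])+c*(X[1]-J[1]),*X[2:]])
    print("bar front",inv(tri(Pt,T(408,195),Ps,S(330,308))))
    print("rear toprim via top view z68",inv(onz(Pt,T(651,238),68)),"front",inv(onz(Pt,T(411,193),60)))
    print("rear toprim side z66",inv(onz(Ps,S(497,103),67)))
    g=tri(Pt,T(65,76),Ps,S(55,337)); print("grip end",g,inv(g))
    for x in(115,):print("hinge",W(J,np.array([x,0,95.])))
    np.save("J.npy",J)
E
python3 fit.py
```

```text
[553.69031524 -13.05145456   1.3214598   -4.88954518  -8.8323463 ] 75.71406915540804
[[-0.0, -0.1], [0.2, 0.1], [0.8, -0.1], [-0.1, -0.8], [0.4, 0.6], [-1.1, -0.3], [1.7, 1.8], [-0.4, -0.5], [-0.2, -0.2], [0.4, 0.1], [-0.3, 0.5], [-0.6, -0.7], [0.7, 0.7], [-0.1, -1.1]]
bar front [39.97024479  2.32515447 45.90532779]
rear toprim via top view z68 [-112.22454834   -0.66340678] front [36.94788735  3.59537814]
rear toprim side z66 [-109.16623304    6.95213169]
grip end [610.88830972 208.06488294 220.01971307] [228.39285183  -0.86632199 220.01971307]
hinge [582.0678372   98.39232609  86.1676537 ]
```

```bash
sed -i 's/^(Ps,S(607,100).*$/(Ps,S(607,100),(-170,42,42),0),(Ps,S(485,46),(-170,-42,42),0),/' fit.py; python3 fit.py; sed -i 's/\[500,50,1.5,0,0\]/[500,50,1.5,0]/' fit.py; python3 fit.py; python3 - <<'E'
from h import *
from scipy.spatial.transform import Rotation as R
s=status.get_state(); print(R.from_quat(s["tcp_rot"]).as_matrix().round(3).tolist())
E
```

```text
[553.38156605 -13.06212418   1.32308175  -4.91624889  -9.82180503] 75.80700010322883
[[-0.1, -0.1], [0.2, 0.1], [0.8, 0.1], [-0.1, -0.6], [0.4, 0.8], [-1.0, -0.1], [-0.4, -0.3], [-0.1, 0.0], [0.4, 0.1], [-0.3, 0.6], [-0.4, -0.4], [1.0, 0.9], [-0.1, -1.0]]
bar front [40.06000931  1.96361301 45.90532779]
rear toprim via top view z68 [-112.13943093   -0.77809191] front [37.03971609  3.23873712]
rear toprim side z66 [-109.06876762    6.83247611]
grip end [610.88830972 208.06488294 220.01971307] [228.47719209  -1.53347135 220.01971307]
hinge [581.57829441  98.42753683  85.17819497]
[551.94545831 -10.93029668   1.32475615  -4.55687403] 75.90293642203137
[[-0.4, -0.1], [-0.1, 0.3], [0.0, 0.1], [-0.9, -0.4], [0.8, -1.0], [-0.9, -1.9], [-1.5, -0.3], [-1.2, 0.3], [-0.0, 0.1], [-0.7, 0.8], [-0.6, -1.6], [1.1, -0.3], [0.2, -2.6]]
bar front [ 3.83454006e+01 -1.55642293e-02  4.59053278e+01]
rear toprim via top view z68 [-113.858417     -2.50242198] front [35.32724669  1.26461528]
rear toprim side z66 [-110.77501483    5.10299384]
grip end [610.88830972 208.06488294 220.01971307] [226.75646373  -3.82813015 220.01971307]
hinge [579.95546842 100.60642075  95.        ]
[[0.949, 0.314, -0.0], [0.314, -0.949, 0.001], [0.0, -0.001, -1.0]]
```

Jig at about (552.5, −12), yaw 75.9°. The bar front is at jig x ≈ +38, so it is about 42 mm short. The lever is open and leaning back. I'll close the gripper and go behind the bar's rear, with tool x along the groove.

```bash
python3 -m crank '[[1,[0.055,-0.027,0],-7],[1,[0.11,-0.053,0],-15],[1,[0.165,-0.08,0],-22],[1,[0.22,-0.107,0],-29],[1,[0.275,-0.133,0.01],-36],[1,[0.33,-0.16,0.03],-43],[1,[0.385,-0.187,0.05],-50],[1,[0.44,-0.213,0.07],-57.6],[1,[0.44,-0.213,0.07],-57.6],[1,[0.44,-0.213,0.07],-57.6]]' 20
cat > st.py <<'E'
from h import *
from scipy.spatial.transform import Rotation as R
s=status.get_state(); m=R.from_quat(s["tcp_rot"]).as_matrix(); p=s["ee_pos"]
yaw=np.radians(75.9); c,n=np.cos(yaw),np.sin(yaw); d=p[:2]-[552.5,-12]
print("t",round(s["time"],2),"jig",np.round([c*d[0]+n*d[1],-n*d[0]+c*d[1],p[2]],1),"toolx yaw",np.degrees(np.arctan2(m[1,0],m[0,0])).round(2),"tilt",m[:,2].round(3),"F jig",np.round([c*s["wrist_force"][0]+n*s["wrist_force"][1],-n*s["wrist_force"][0]+c*s["wrist_force"][1],s["wrist_force"][2]],1),"w",round(s["width"],3))
E
python3 st.py
```

```text
time: 1.45
ee_pos: [515.5, -157.8, 148.1]
tcp_rot: [0.789, 0.615, -0.0, -0.0]
wrist_force: [0.4, -0.3, -0.3]
width: 0.005
t 1.45 jig [-150.4    0.3  148.1] toolx yaw 75.9 tilt [-0.001  0.001 -1.   ] F jig [-0.1 -0.4 -0.3] w 0.005
```

```bash
python3 -m crank '[[1,[0,0,0.02],0],[1,[0,0,0.04],0],[1,[0,0,0.06],0],[1,[0,0,0.08],0],[1,[0,0,0.09],0],[1,[0,0,0.096],0],[1,[0,0,0.098],0],[1,[0,0,0.098],0],[1,[0,0,0.098],0],[1,[0,0,0.098],0]]'
python3 st.py; python3 - <<'E'
from h import *
d=snap("side","side2.png",(190,150,340,290),5)
E
```

```text
time: 2.7
ee_pos: [515.6, -157.8, 50.3]
tcp_rot: [0.789, 0.615, 0.0, -0.0]
wrist_force: [-0.0, -0.5, -0.1]
width: 0.005
t 2.7 jig [-150.4    0.2   50.3] toolx yaw 75.91 tilt [-0.  0. -1.] F jig [-0.5 -0.1 -0.1] w 0.005
```

View pics/side2.png

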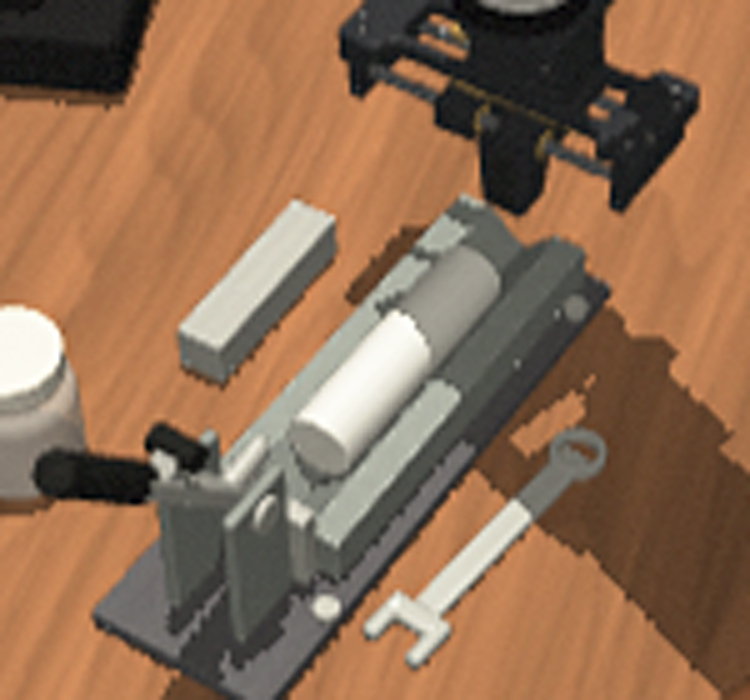

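The closed fingers are over the groove behind the bar's rear (tip about 505,205, bar rear about 480,260). Now I approach slowly.

```bash
python3 -m crank '[[1,[0.005,0,0],0],[1,[0.01,0,0],0],[1,[0.014,0,0],0],[1,[0.018,0,0],0],[1,[0.021,0,0],0],[1,[0.024,0,0],0],[1,[0.026,0,0],0],[1,[0.028,0,0],0],[1,[0.030,0,0],0],[1,[0.032,0,0],0]]'
python3 st.py
python3 -m crank '[[1,[0.002,0,0],0],[1,[0.004,0,0],0],[1,[0.006,0,0],0],[1,[0.008,0,0],0],[1,[0.010,0,0],0],[1,[0.012,0,0],0],[1,[0.014,0,0],0],[1,[0.016,0,0],0],[1,[0.018,0,0],0],[1,[0.020,0,0],0]]'
python3 st.py
```

```text
time: 4.0
ee_pos: [523.4, -126.6, 50.3]
tcp_rot: [0.789, 0.615, 0.0, -0.0]
wrist_force: [0.3, -0.7, -0.2]
width: 0.01
t 4.0 jig [-118.3    0.3   50.3] toolx yaw 75.9 tilt [-0.  0. -1.] F jig [-0.6 -0.4 -0.2] w 0.01
time: 5.25
ee_pos: [528.3, -107.1, 50.3]
tcp_rot: [0.789, 0.615, 0.0, -0.0]
wrist_force: [-0.2, 0.9, 0.8]
width: -0.001
t 5.25 jig [-98.1   0.3  50.3] toolx yaw 75.91 tilt [-0.     0.001 -1.   ] F jig [0.9 0.4 0.8] w -0.001
```

```bash
python3 - <<'E'
from h import *
d=snap("side","side3.png",(190,150,340,290),5)
E
```

```text
(no output)
```

View pics/side3.png

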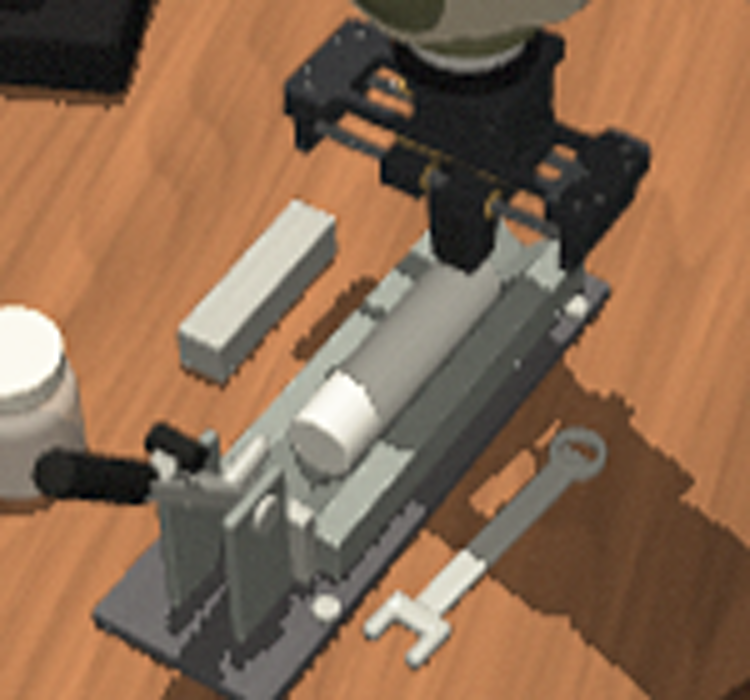

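```bash
python3 - <<'E'
from h import *
from fit import W
Pt,Ps=np.load("topP.npy"),np.load("sideP.npy")
J=[552.5,-12,np.radians(75.9)]
f=lambda q:((proj(Ps,W(J,np.array(q,float)))-[190,150])*5).round().tolist()
for q in [(-98,0,50),(-89,17,50),(-89,-17,50),(-112,0,68),(-112,-20,48),(-112,20,48),(38,0,68),(38,0,48),(38,20,48),(38,-20,48),(-89,0,68)]: print(q,f(q))
print(status.get_state()["joint_pos"])
d=snap("top","top3.png",(240,150,360,225),6)
E
```

```text
(-98, 0, 50) [457.0, 279.0]
(-89, 17, 50) [475.0, 301.0]
(-89, -17, 50) [423.0, 277.0]
(-112, 0, 68) [471.0, 241.0]
(-112, -20, 48) [440.0, 252.0]
(-112, 20, 48) [501.0, 280.0]
(38, 0, 68) [318.0, 417.0]
(38, 0, 48) [320.0, 442.0]
(38, 20, 48) [351.0, 458.0]
(38, -20, 48) [288.0, 426.0]
(-89, 0, 68) [449.0, 267.0]
[-4.17339759e-01  5.34454186e-01  1.64852103e+00  4.88983857e-04
  9.59049830e-01 -1.71709611e-01]
```

View pics/top3.png

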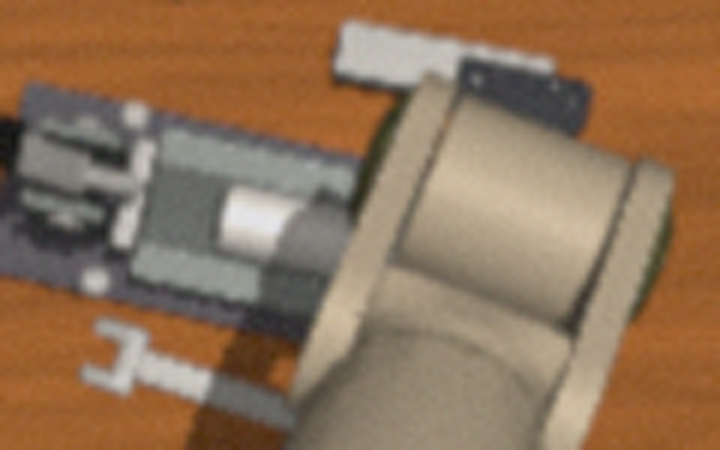

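The bar has not moved, and the fingertips sit in front of it in the picture. They are really about 20 mm higher than the reported TCP, so they passed over the bar without force. I'll back off, then check the offset and the real tip height.

```bash
python3 -m crank '[[1,[-0.01,0,0],0],[1,[-0.02,0,0],0],[1,[-0.03,0,0],0],[1,[-0.04,0,0],0],[1,[-0.05,0,0],0],[1,[-0.052,0,0],0],[1,[-0.052,0,0.005],0],[1,[-0.052,0,0.01],0],[1,[-0.052,0,0.01],0],[1,[-0.052,0,0.01],0]]'
python3 st.py; python3 - <<'E'
from h import *
print(env.grip_point_offset)
d=snap("side","side4.png",(260,160,330,220),10)
E
```

```text
time: 6.6
ee_pos: [515.7, -157.3, 40.3]
tcp_rot: [0.788, 0.615, 0.0, -0.0]
wrist_force: [0.1, -0.3, -0.2]
width: 0.005
t 6.6 jig [-149.9    0.3   40.3] toolx yaw 75.93 tilt [-0.     0.001 -1.   ] F jig [-0.3 -0.2 -0.2] w 0.005
18.700000000000003
```

View pics/side4.png

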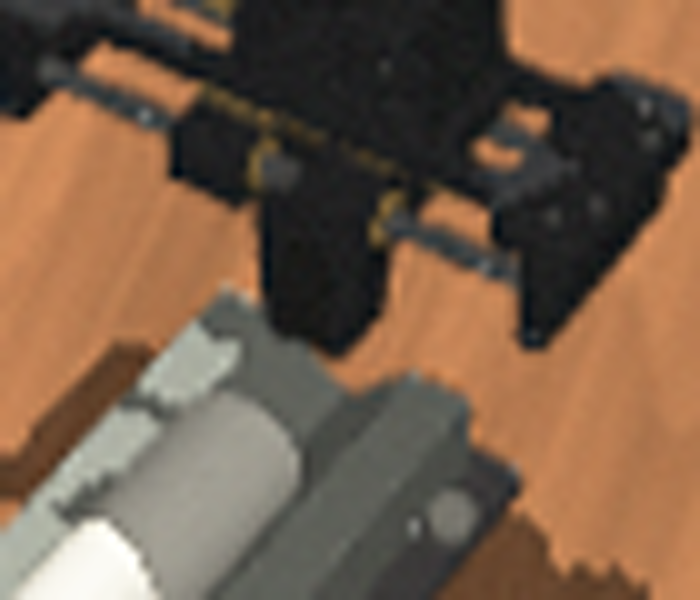

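```bash
python3 - <<'E'
from h import *
from fit import W
Pt,Ps=np.load("topP.npy"),np.load("sideP.npy")
for n,Q in(("top",Pt),("side",Ps)): print(n,"centre",-np.linalg.inv(Q[:,:3])@Q[:,3])
print("start tcp px*1.42",proj(Ps,np.array([165,-498,218.]))*1.42)
J=[552.5,-12,np.radians(75.9)]
f=lambda q:((proj(Ps,W(J,np.array(q,float)))-[260,160])*10).round().tolist()
for q in [(-150,0,40),(-150,0,60),(-141,17,40),(-141,-17,40),(-159,17,40),(-150,0,104),(-112,37,104),(-112,-93,104),(-112,93,104),(-170,-42,42),(-170,42,42)]: print(q,f(q))
E
```

```text
top centre [ 386.20274669  -13.20702049 1512.98976697]
side centre [ 240.81350197  804.68006754 1079.07275282]
start tcp px*1.42 [630.26716625 143.3430871 ]
(-150, 0, 40) [311.0, 369.0]
(-150, 0, 60) [313.0, 320.0]
(-141, 17, 40) [346.0, 412.0]
(-141, -17, 40) [244.0, 365.0]
(-159, 17, 40) [378.0, 373.0]
(-150, 0, 104) [316.0, 208.0]
(-112, 37, 104) [360.0, 343.0]
(-112, -93, 104) [-41.0, 163.0]
(-112, 93, 104) [542.0, 425.0]
(-170, -42, 42) [223.0, 266.0]
(-170, 42, 42) [474.0, 379.0]
```

The fingertips clearly stand 20 mm or more above the reported TCP relative to the jig. I'll lower with a force check, then push again.

```bash
python3 -m crank '[[1,[0,0,0.002],0],[1,[0,0,0.004],0],[1,[0,0,0.006],0],[1,[0,0,0.008],0],[1,[0,0,0.010],0],[1,[0,0,0.012],0],[1,[0,0,0.014],0],[1,[0,0,0.014],0],[1,[0,0,0.014],0],[1,[0,0,0.014],0]]' >/dev/null
python3 st.py
python3 -m crank '[[1,[0.003,0,0],0],[1,[0.006,0,0],0],[1,[0.009,0,0],0],[1,[0.012,0,0],0],[1,[0.015,0,0],0],[1,[0.018,0,0],0],[1,[0.020,0,0],0],[1,[0.022,0,0],0],[1,[0.024,0,0],0],[1,[0.026,0,0],0]]'>/dev/null
python3 st.py
```

```text
t 7.9 jig [-150.     0.2   26.4] toolx yaw 75.93 tilt [ 0.  0. -1.] F jig [0.5 0.1 0.5] w 0.002
t 9.15 jig [-1.239e+02  1.000e-01  2.640e+01] toolx yaw 75.93 tilt [ 0.  0. -1.] F jig [0.4 0.4 0.2] w 0.005
```

```bash
python3 -m crank '[[1,[0.0015,0,0],0],[1,[0.003,0,0],0],[1,[0.0045,0,0],0],[1,[0.006,0,0],0],[1,[0.0075,0,0],0],[1,[0.009,0,0],0],[1,[0.0105,0,0],0],[1,[0.012,0,0],0],[1,[0.0135,0,0],0],[1,[0.015,0,0],0]]'>/dev/null
python3 st.py; python3 - <<'E'
from h import *
d=snap("side","side5.png",(205,150,325,260),5.5)
E
```

```text
t 10.4 jig [-1.095e+02  1.000e-01  2.650e+01] toolx yaw 75.92 tilt [-0.    -0.001 -1.   ] F jig [-4.9 -0.2 -0.5] w 0.001
```

View pics/side5.png

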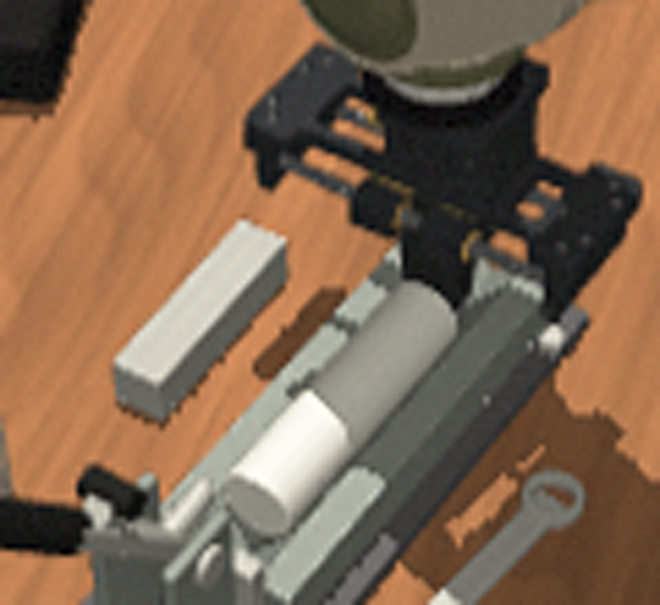

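Contact confirmed: the force is −4.9 N along the groove and the fingers are behind the bar's rear face (about 440,290). I push on slowly and watch the force.

```bash
python3 -m crank '[[1,[0.0015,0,0],0],[1,[0.003,0,0],0],[1,[0.0045,0,0],0],[1,[0.006,0,0],0],[1,[0.0075,0,0],0],[1,[0.009,0,0],0],[1,[0.0105,0,0],0],[1,[0.012,0,0],0],[1,[0.0135,0,0],0],[1,[0.015,0,0],0]]'>/dev/null
python3 st.py
python3 -m crank '[[1,[0.0015,0,0],0],[1,[0.003,0,0],0],[1,[0.0045,0,0],0],[1,[0.006,0,0],0],[1,[0.0075,0,0],0],[1,[0.009,0,0],0],[1,[0.0105,0,0],0],[1,[0.012,0,0],0],[1,[0.013,0,0],0],[1,[0.014,0,0],0]]'>/dev/null
python3 st.py
```

```text
t 11.7 jig [-94.9  -0.   26.5] toolx yaw 75.91 tilt [ 0.    -0.001 -1.   ] F jig [-5.5 -0.1 -0.5] w 0.004
t 12.95 jig [-81.4  -0.1  26.5] toolx yaw 75.91 tilt [-0.    -0.002 -1.   ] F jig [-5.3 -0.1  0.2] w 0.006
```

```bash
python3 -m crank '[[1,[0.0005,0,0],0],[1,[0.001,0,0],0],[1,[0.0015,0,0],0],[1,[0.002,0,0],0],[1,[0.0025,0,0],0],[1,[0.003,0,0],0],[1,[0.0035,0,0],0],[1,[0.004,0,0],0],[1,[0.0045,0,0],0],[1,[0.005,0,0],0]]'>/dev/null
python3 st.py
```

```text
t 14.2 jig [-76.8  -0.2  26.5] toolx yaw 75.9 tilt [-0.    -0.003 -1.   ] F jig [-5.6 -1.1  0.2] w 0.001
```

```bash
python3 -m crank '[[1,[0.0005,0,0],0],[1,[0.001,0,0],0],[1,[0.0015,0,0],0],[1,[0.002,0,0],0],[1,[0.0025,0,0],0],[1,[0.003,0,0],0],[1,[0.0033,0,0],0],[1,[0.0037,0,0],0],[1,[0.004,0,0],0],[1,[0.0043,0,0],0]]'>/dev/null
python3 st.py
```

```text
t 15.45 jig [-75.5  -0.2  26.6] toolx yaw 75.91 tilt [-0.002 -0.007 -1.   ] F jig [-23.6   3.   -0.2] w 0.006
```

```bash
python3 -m crank '[[1,[0.0003,0,0],0],[1,[0.0006,0,0],0],[1,[0.0009,0,0],0],[1,[0.0012,0,0],0],[1,[0.0015,0,0],0],[1,[0.0018,0,0],0],[1,[0.0021,0,0],0],[1,[0.0024,0,0],0],[1,[0.0027,0,0],0],[1,[0.003,0,0],0]]'>/dev/null
python3 st.py
```

```text
t 16.7 jig [-75.6  -0.2  26.6] toolx yaw 75.94 tilt [-0.004 -0.012 -1.   ] F jig [-25.5   2.5   0.3] w 0.007
```

The force jumped to 24 N and motion stalled, so the bar seems to be against the stop. I back off, rise and check.

```bash
python3 -m crank '[[1,[-0.004,0,0],0],[1,[-0.012,0,0],0],[1,[-0.025,0,0],0],[1,[-0.04,0,-0.01],0],[1,[-0.05,0,-0.04],0],[1,[-0.05,0,-0.08],0],[1,[-0.05,0,-0.13],0],[1,[-0.05,0,-0.19],0],[1,[-0.05,0,-0.23],0],[1,[-0.05,0,-0.23],0]]'>/dev/null
python3 st.py; python3 - <<'E'
from h import *
d=snap("side","side6.png",(190,180,320,295),5.2)
E
```

```text
t 17.95 jig [-123.5   -1.3  260.9] toolx yaw 75.92 tilt [ 0.002 -0.015 -1.   ] F jig [-0.1  0.7 -1.6] w 0.005
```

View pics/side6.png

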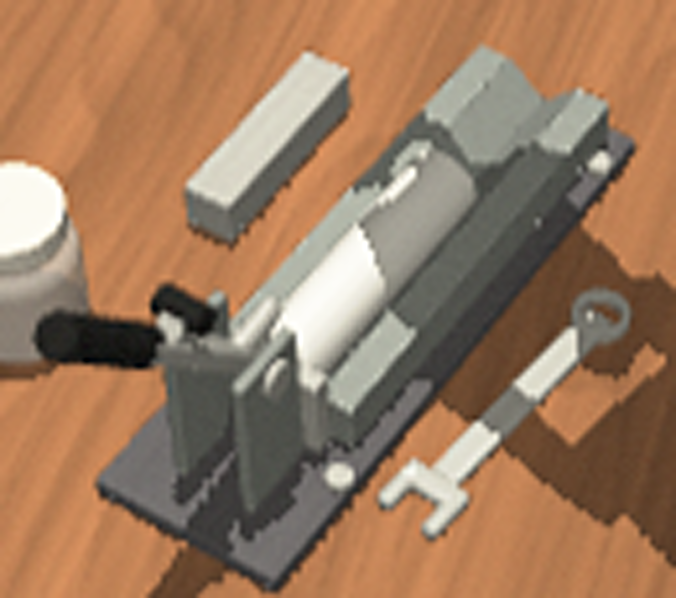

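The bar's front end is now hidden behind the stop (about 310,360) and its rear has moved to about (450,175). It is home. Next I go over the top to behind the leaning lever.

```bash
python3 -m crank '[[1,[0.03,0,-0.02],0],[1,[0.075,0,-0.02],0],[1,[0.125,0,-0.02],0],[1,[0.175,0,-0.02],0],[1,[0.225,0,-0.02],0],[1,[0.275,0,-0.02],0],[1,[0.325,0,-0.02],0],[1,[0.365,0,-0.02],0],[1,[0.393,0,-0.02],0],[1,[0.393,0,-0.02],0]]'>/dev/null
python3 st.py
```

```text
t 19.25 jig [2.708e+02 2.000e-01 2.711e+02] toolx yaw 76.04 tilt [-0.005 -0.014 -1.   ] F jig [-0.1 -0.7 -0.3] w 0.003
```

```bash
python3 -m crank '[[1,[0,0,0.01],0],[1,[0,0,0.025],0],[1,[0,0,0.04],0],[1,[0,0,0.055],0],[1,[0,0,0.07],0],[1,[0,0,0.08],0],[1,[0,0,0.086],0],[1,[0,0,0.086],0],[1,[0,0,0.086],0],[1,[0,0,0.086],0]]'>/dev/null
python3 st.py; python3 - <<'E'
from h import *
d=snap("side","side7.png",(140,130,290,280),4)
E
```

```text
t 20.5 jig [2.697e+02 1.000e-01 1.856e+02] toolx yaw 76.04 tilt [-0.004 -0.013 -1.   ] F jig [-1.3 -0.9  0.7] w 0.005
```

View pics/side7.png

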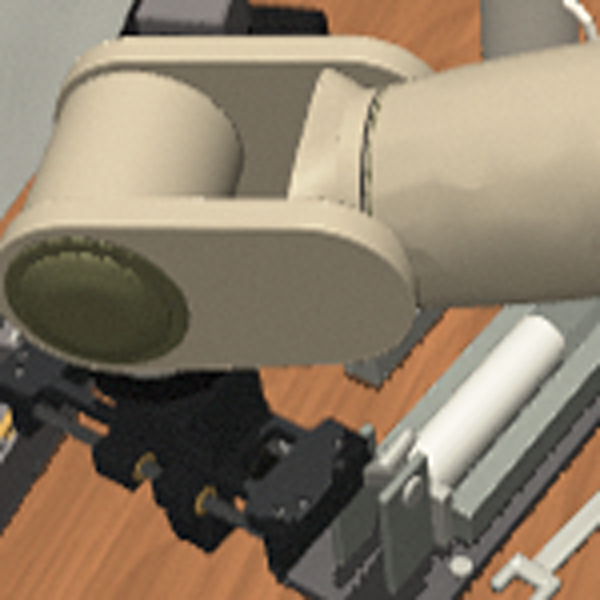

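The arm hides the lever from here, but the gripper clears everything. I contact the lever gently.

```bash
python3 -m crank '[[1,[-0.004,0,0],0],[1,[-0.008,0,0],0],[1,[-0.012,0,0],0],[1,[-0.016,0,0],0],[1,[-0.02,0,0],0],[1,[-0.023,0,0],0],[1,[-0.026,0,0],0],[1,[-0.029,0,0],0],[1,[-0.032,0,-0.001],0],[1,[-0.036,0,-0.003],0]]'>/dev/null
python3 st.py
```

```text
t 21.8 jig [236.2  -0.5 191.8] toolx yaw 76.13 tilt [ 0.003 -0.009 -1.   ] F jig [13.   0.7 13.9] w 0.002
```

The force direction is along the lever, so the finger's bottom edge met the grip's end. The real tip is about 29 mm above the reported TCP. I back off, lower and retry.

```bash
python3 -m crank '[[1,[0.01,0,0],0],[1,[0.02,0,0],0],[1,[0.03,0,0],0],[1,[0.03,0,0.01],0],[1,[0.03,0,0.02],0],[1,[0.03,0,0.022],0],[1,[0.03,0,0.022],0],[1,[0.025,0,0.022],0],[1,[0.02,0,0.022],0],[1,[0.017,0,0.022],0]]'>/dev/null
python3 st.py
python3 -m crank '[[1,[-0.002,0,0],0],[1,[-0.004,0,0],0],[1,[-0.006,0,0],0],[1,[-0.008,0,-0.001],0],[1,[-0.01,0,-0.002],0],[1,[-0.012,0,-0.003],0],[1,[-0.014,0,-0.004],0],[1,[-0.016,0,-0.005],0],[1,[-0.018,0,-0.006],0],[1,[-0.02,0,-0.007],0]]'>/dev/null
python3 st.py
```

```text
t 23.05 jig [252.6  -0.6 170. ] toolx yaw 76.11 tilt [ 0.003 -0.009 -1.   ] F jig [ 0.4 -0.1 -0. ] w 0.005
t 24.3 jig [232.8  -0.7 177.4] toolx yaw 76.12 tilt [ 0.004 -0.008 -1.   ] F jig [3.3 0.7 1.5] w 0.004
```

Contact is light and in the right direction. I follow the arc.

```bash
python3 -m crank '[[1,[-0.005,0,-0.004],0],[1,[-0.012,0,-0.01],0],[1,[-0.018,0,-0.015],0],[1,[-0.024,0,-0.02],0],[1,[-0.03,0,-0.0245],0],[1,[-0.036,0,-0.028],0],[1,[-0.044,0,-0.032],0],[1,[-0.052,0,-0.036],0],[1,[-0.06,0,-0.039],0],[1,[-0.066,0,-0.041],0]]'>/dev/null
python3 st.py
```

```text
t 25.55 jig [166.7  -0.7 219. ] toolx yaw 76.11 tilt [ 0.004 -0.008 -1.   ] F jig [ 3.3 -0.2 -3. ] w 0.005
```

```bash
python3 -m crank '[[1,[-0.01,0,-0.002],0],[1,[-0.02,0,-0.004],0],[1,[-0.03,0,-0.005],0],[1,[-0.04,0,-0.005],0],[1,[-0.05,0,-0.004],0],[1,[-0.06,0,-0.002],0],[1,[-0.07,0,0.001],0],[1,[-0.08,0,0.004],0],[1,[-0.088,0,0.007],0],[1,[-0.095,0,0.01],0]]'>/dev/null
python3 st.py
```

```text
t 26.8 jig [ 71.   -1.5 211.2] toolx yaw 76.1 tilt [ 0.006 -0.008 -1.   ] F jig [4.1 2.7 5.2] w 0.003
```

```bash
python3 -m crank '[[1,[-0.009,0,0.005],0],[1,[-0.018,0,0.011],0],[1,[-0.026,0,0.017],0],[1,[-0.034,0,0.023],0],[1,[-0.042,0,0.029],0],[1,[-0.049,0,0.035],0],[1,[-0.056,0,0.042],0],[1,[-0.062,0,0.048],0],[1,[-0.067,0,0.054],0],[1,[-0.071,0,0.059],0]]'>/dev/null
python3 st.py
python3 -m crank '[[1,[-0.004,0,0.006],0],[1,[-0.007,0,0.012],0],[1,[-0.01,0,0.018],0],[1,[-0.012,0,0.024],0],[1,[-0.012,0,0.024],0],[1,[-0.012,0,0.024],0],[1,[-0.012,0,0.024],0],[1,[-0.012,0,0.024],0],[1,[-0.012,0,0.024],0],[1,[-0.012,0,0.024],0]]'>/dev/null
python3 st.py
```

```text
t 28.05 jig [ -0.9  -2.2 152.1] toolx yaw 76.09 tilt [ 0.006 -0.008 -1.   ] F jig [-0.1 -0.4 -0.6] w 0.006
t 29.3 jig [-13.   -2.4 128.2] toolx yaw 76.1 tilt [ 0.006 -0.008 -1.   ] F jig [ 0.2 -0.1  0.4] w 0.007
```

The force vanished near f≈1.0, so the lever has probably snapped over. I rise, move clear and look once.

```bash
python3 -m crank '[[1,[0,0,-0.03],0],[1,[0,0,-0.07],0],[1,[0,0,-0.11],0],[1,[-0.03,0,-0.13],0],[1,[-0.08,-0.01,-0.14],0],[1,[-0.13,-0.02,-0.14],0],[1,[-0.18,-0.03,-0.14],0],[1,[-0.23,-0.04,-0.14],0],[1,[-0.27,-0.05,-0.14],0],[1,[-0.27,-0.05,-0.14],0]]'>/dev/null
python3 st.py; python3 - <<'E'
from h import *
a=cv2.resize(snap("side","s8.png",(190,170,320,295),1)["frame"][170:295,190:320,::-1],None,fx=4,fy=4,interpolation=cv2.INTER_CUBIC)
b=cv2.resize(snap("top","t8.png",(200,150,350,225),1)["frame"][140:230,215:345,::-1],None,fx=2.1,fy=2.1,interpolation=cv2.INTER_CUBIC)
c=np.zeros((500,800,3),np.uint8); c[:,:520]=a; c[:b.shape[0],521:521+b.shape[1]]=b; cv2.imwrite("pics/both8.png",c)
E
```

```text
t 30.55 jig [-284.2   48.3  269.5] toolx yaw 75.89 tilt [ 0.006 -0.009 -1.   ] F jig [-0.3  0.4 -1.4] w 0.005
```

View pics/both8.png

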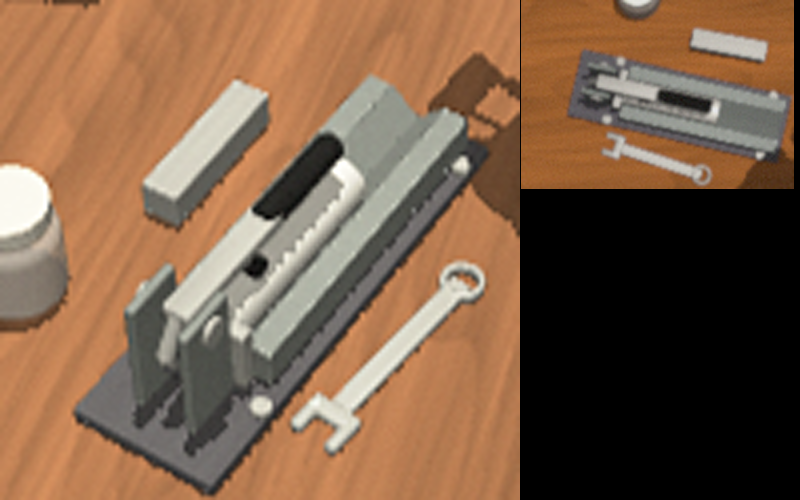

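The lever is level and shut, with its pad on the bar at about (258,265). The bar's rear has not shifted since the push and the bystanders are where they were. I hand it in.

```bash
python3 -c "from station import hand_in; print(hand_in())"
```

```text
the job is handed in; nothing more can be done
None
```

I pushed the bar along the groove to the stop, flipped the clamp lever over its high point, and it snapped shut on the bar. I handed the job in at about 31 s of robot time, with the arm clear of everything.

**Bar:** It slid with about 5–6 N. At the stop the force rose to about 25 N and it stopped moving. In the pictures its rear end moved by roughly the 42 mm it was short. The stop hides the contact itself, so "fully home" rests on the stall and that measured shift.

**Lever:** The push force dropped to zero near the high point. The last picture shows the lever level, the pad on the bar, the bar's rear end unmoved, and the square bar, spanner and jar in place. The farther bystanders are not in that picture, but the arm did not go near them.

**What did not go to plan:**
- **Fingertip height:** The fingertips looked about 20–29 mm higher relative to the jig than the reported TCP, and I did not find out why. My jig fit from the two cameras also disagreed by about 9 mm in height.
- **First push:** It passed over the bar without touching it because of that offset.
- **First lever contact:** It pressed on the grip's end with about 19 N. I backed off and redid it lower.

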